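# Take the tall battery pack out of its charging dock

### The arm

A 6-joint arm with a two-finger parallel gripper is mounted at the origin on a cart in front of the work surface, level with it; the furniture and walls round the work are solid. World frame = base frame: x ahead of the robot, y to its left, z up, the work surface at z = 0. Lengths are in m, angles in rad, forces in N, time in s.
With the tool pointing down it reaches from about 0.35 to 0.975 m from the base axis. Payload 4.9 kg.
Tool frame: the origin (TCP) lies at the very end of the fingers, on their centre line; the grasp point (between the pads) lies 19 mm behind it; z points along the fingers, y is the direction in which the jaws open and shut (so a half turn about z gives the same grasp; the last joint's range is limited). The gripper opens to 85 mm and grips with 20 to 120 N. Pads are 22 mm wide; open, the fingers measure 114 mm over their backs; the gripper's body (76 mm by 85 mm) begins 54 mm behind the grasp point. The pads swing forward as they close: fully open they stand 13 mm farther back than shut.
Start: joints at [-0.119, 0.053, 1.613, -0, 1.476, -0.119], TCP at [0.625, 0, 0.231] pointing down, gripper open.
Joint ranges: [-3.01, 3.01], [-1.01, 2.22], [0.06, 2.58], [-1.02, 4.17], [0.09, 2.62], [-3.14, 3.14]. Speed limits (rad/s): [2.57, 2.57, 3.14, 3.14, 3.14, 3.14].

### API

Orientations are given as a unit quaternion [w, x, y, z].
In Python, from plant import state, eyes, job_done gives the robot as it stands.
- The arm moves only by the tool apply_moves, never from a script. Its argument "commands" is a list of rows, each an object with "linear": the shift along the tool's x, y, z in m, a list of three; "delta_rot": the turn, a rotation vector about the tool's x, y, z in degrees, a list of three; "fingers": the closure in counts, from 0 (fully open) to 255 (shut). In form: [{"linear": [x, y, z], "delta_rot": [wx, wy, wz], "fingers": fingers}, ...]. A call has exactly 8 rows; each row is the pose to reach, as a shift and turn from the pose commanded when the call began, along the tool's axes at that moment; what a row does not reach only later rows make up. A row lasts 1/10 s, in which the tool goes at most 50 mm and 8.59 degrees, less where a joint would pass 70% of its speed; a pose out of reach is approached as far as the arm can. A call with a gripper value outside its range is refused whole. The fingers move at their own pace and stop on an object; the grip force is fixed at half the most. Time passes only in rows, so rows that repeat a pose let the fingers close, or fill a call up. It gives the time, the measured TCP pose, the force and the opening at its end, in the units of the state.
- state(): the state, without advancing time (a new reading comes with each control period).
- eyes.grab_frame(name): name is "scene" or "side" or "wrist"; returns the picture (384x512x3 uint8, red, green, blue); there is no depth.
- eyes.camera_params(name): a dict with "fx", "fy", "cx", "cy" (pixels), "position" and "rotation" of the camera in the world; the wrist camera has in their place "T_tool_cam" (4x4, takes a point from camera to tool coordinates, whose origin is the TCP and whose axes are the flange's). Camera axes: x right, y down, z forward; pixel columns grow to the right and rows downward; lengths in m; the calibration is good to about 2 mm. The wrist camera is an equidistant fisheye: a pixel r from the principal point sees the ray r / f radians off the axis. A picture is of the moment at which its call begins: read the wrist's pose just before it. camera_params takes no time and is no camera call.
- job_done(): hands the job in, once; it reports no verdict.
The state is a dict: "time": time; "joint_pos": joint angles; "joint_vel": joint speeds; "joint_efforts": joint torques, N m; "tool_pos": TCP position; "tool_rot": TCP orientation; "contact_force": force on the tool from outside, world axes, zero at the start; "ft_torque": the same for the moment, N m; "gripper_width": opening from 0.0 (shut) to 1.0 (fully open).
Only numpy, scipy, OpenCV 4.12 (cv2) and the standard library are available. Lean on these libraries where they do the work, as an engineer would, in place of code of your own. Each camera call takes 0.05 s, during which the arm holds its last target.

### The job

Two black battery packs for the hand meters stand latched in two charging docks. Squeeze the two side buttons of the taller pack together to free its latch, lift that pack straight out of its dock, and stand it upright in the open parts tray, setting it down without dropping it. Let go of it there.

Things in the scene. Friction and masses are not known exactly. Their poses are not given: they have to be found in the camera images.
- tall_pack_grip (a point): taller of two upright black packs: 48 mm along x, 34 along y, 95 tall, 0.12 to 0.22 kg. Point on its upright axis midway between its grey side buttons, 74 mm above its underside; z up, y through both buttons. It starts in a fixed grey dock: underside 8 mm and dock rim 40 mm above the worktop. Lift it straight up 50 mm to clear. A 62 mm tall pack in an equal dock is not wanted
- tall_pack_button_left (a joint): button on the tall pack's +y face, 24 mm wide, 18 high, centred level with the grip point, 9 mm proud of the face (52 mm over both buttons, 36 when both are in). 0 m released, 0.008 m fully pressed; the hook it carries at the pack's foot leaves the dock wall from 0.005 m. Pinch both along y: spring 2 N at rest, 6 N pressed; 10 to 25 N of grip holds both in and carries the pack
- tall_pack_button_right (a joint): the equal button on the tall pack's -y face: 0 m released, 0.008 m fully pressed, hook free from 0.005 m. If only one is pressed the other still holds the pack, so close centred on the pack
- tray: light open parts tray, fixed on the worktop, empty: 166 mm along its x, 236 mm along its y, 32 mm high, walls 2 to 3 mm thick, flat floor with its upper face 2 mm above the worktop. Origin at the centre of its underside, on the worktop; z up

How it is judged:
By the outcome, as a careful person would: the job done as asked, in the order asked, and still so for the second after the job is handed in, with the robot touching nothing.
It also fails if it takes over 38 s, if anything falls off the work surface, if the arm or the gripper's body presses on something with over 40 N, if the wrist force passes 120 N, or if a joint passes its speed limit or range.

## Working session

There is one attempt and no reset: what is moved stays moved. The work goes in short steps, Python scripts to look and compute and a tool call to move; the robot and the scene stay as the last step left them, time stands still between calls to the robot, and variables do not carry over. Pictures are saved under pics/ and viewed, and the job is handed in when it is done.

Besides the shell and the picture viewer there is one more tool, called after ">>>" as name([rows], argument=value, ...), one row to a line, values as JSON. apply_moves: Moves the arm, as the interface text tells. Its arguments: {"type":"object","properties":{"commands":{"type":"array","items":{"type":"object","properties":{"linear":{"type":"array","items":{"type":"number"}},"delta_rot":{"type":"array","items":{"type":"number"}},"fingers":{"type":"number"}}}}},"required":["commands"]}

```bash
ls; mkdir -p pics
python3 - <<'E'
from plant import state, eyes
import cv2
print(state())
for n in ["scene","side","wrist"]:
    p=eyes.camera_params(n); print(n,p)
    im=eyes.grab_frame(n); cv2.imwrite(f"pics/{n}0.png",im[:,:,::-1])
E
```

```text
pics
{'time': 0.0, 'joint_pos': array([-1.19001508e-01,  5.33863191e-02,  1.61427021e+00,  1.06440473e-05,
        1.47599950e+00, -1.19010766e-01]), 'joint_vel': array([-0.00082198, -0.00080328,  0.00010845, -0.00010945, -0.0019718 ,
       -0.00090549]), 'joint_efforts': array([ 2.70554956e-04, -3.93670499e+01, -3.70175600e+01, -1.62778279e-04,
        6.93513779e-03, -6.06393527e-06]), 'tool_pos': array([6.24387454e-01, 7.56963508e-05, 2.30058965e-01]), 'tool_rot': array([-8.14239964e-04,  7.07103492e-01,  7.07109318e-01, -6.33577464e-04]), 'contact_force': array([-0.01221312,  0.37557155,  0.38331169]), 'ft_torque': array([0.00851698, 0.00526452, 0.01326784]), 'gripper_width': 0.9956462962243632}
scene {'fx': 431.36458598292865, 'fy': 431.36458598292865, 'cx': 259.4034378338265, 'cy': 192.74222461093734, 'position': array([0.11610585, 0.54841545, 0.41427587]), 'rotation': array([ 0.16747764, -0.2366615 ,  0.80349819, -0.5199358 ])}
side {'fx': 429.3916937304283, 'fy': 429.3916937304283, 'cx': 257.6171308465704, 'cy': 191.07936264271865, 'position': array([0.23925958, 0.48048238, 0.56505447]), 'rotation': array([ 0.11924633, -0.21595824,  0.8689249 , -0.42908258])}
wrist {'fx': 297.3186396354542, 'fy': 297.3186396354542, 'cx': 256.98946788970403, 'cy': 192.27245756538477, 'T_tool_cam': array([[-2.49004641e-04, -9.47989797e-01, -3.18300618e-01,
         8.18430103e-02],
       [ 9.99999850e-01, -3.91333272e-04,  3.83208007e-04,
         1.90785045e-04],
       [-4.87838903e-04, -3.18300475e-01,  9.47989752e-01,
        -1.42038354e-01],
       [ 0.00000000e+00,  0.00000000e+00,  0.00000000e+00,
         1.00000000e+00]])}
```

View pics/scene0.png

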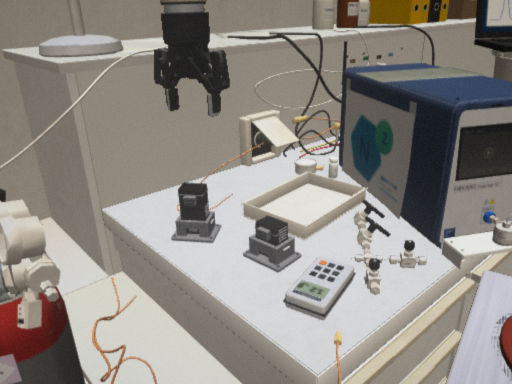

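View pics/side0.png

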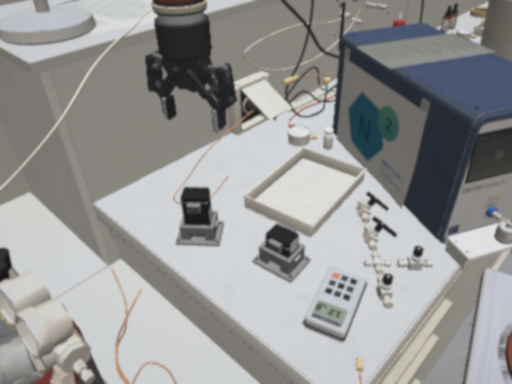

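View pics/wrist0.png

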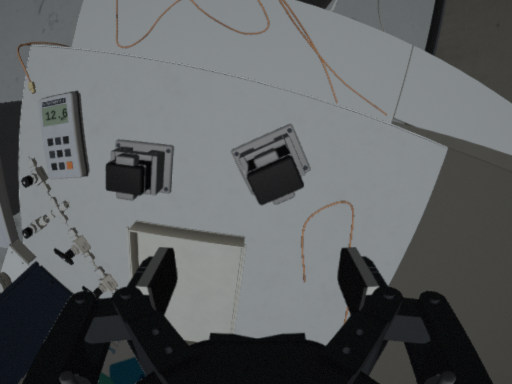

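```bash
cat > h.py <<'E'
import numpy as np, cv2
from scipy.spatial.transform import Rotation as R
from plant import state, eyes
def q(w): return R.from_quat([w[1],w[2],w[3],w[0]]).as_matrix()
S0=dict(tool_pos=[6.24387454e-01,7.56963508e-05,2.30058965e-01],tool_rot=[-8.14239964e-04,7.07103492e-01,7.07109318e-01,-6.33577464e-04])
def cam(n,s=None):
    p=eyes.camera_params(n)
    if n=="wrist":
        T=p["T_tool_cam"]; Rt=q(s["tool_rot"]); return p, Rt@T[:3,:3], np.array(s["tool_pos"])+Rt@T[:3,3]
    return p,q(p["rotation"]),np.array(p["position"])
def ray(n,uv,s=None):
    p,Rm,c=cam(n,s); x=(uv[0]-p["cx"])/p["fx"]; y=(uv[1]-p["cy"])/p["fy"]
    if n=="wrist":
        r=np.hypot(x,y); d=np.array([x/r*np.sin(r),y/r*np.sin(r),np.cos(r)])
    else: d=np.array([x,y,1.]); d/=np.linalg.norm(d)
    return c,Rm@d
def plane(n,uv,z,s=None):
    c,d=ray(n,uv,s); return c+d*(z-c[2])/d[2]
def tri(obs):
    A=np.zeros((3,3));b=np.zeros(3);L=[]
    for o in obs:
        c,d=ray(*o); P=np.eye(3)-np.outer(d,d);A+=P;b+=P@c;L.append((c,P))
    X=np.linalg.solve(A,b); return X,[np.linalg.norm(P@(X-c)) for c,P in L]
def proj(n,X,s=None):
    p,Rm,c=cam(n,s); v=Rm.T@(np.asarray(X)-c)
    if n=="wrist":
        t=np.arctan2(np.hypot(v[0],v[1]),v[2]); k=t/np.hypot(v[0],v[1]); return np.array([p["cx"]+p["fx"]*v[0]*k,p["cy"]+p["fy"]*v[1]*k])
    return np.array([p["cx"]+p["fx"]*v[0]/v[2],p["cy"]+p["fy"]*v[1]/v[2]])
E
python3 - <<'E'
from h import *
a=cv2.imread("pics/wrist0.png")
cv2.imwrite("pics/wz.png",cv2.resize(a[100:240,220:330],None,fx=5,fy=5,interpolation=cv2.INTER_CUBIC)[:600])
a=cv2.imread("pics/scene0.png"); b=cv2.imread("pics/side0.png")
sc=cv2.resize(a[175:250,160:230],None,fx=5,fy=5,interpolation=cv2.INTER_CUBIC)
sd=cv2.resize(b[180:255,165:235],None,fx=5,fy=5,interpolation=cv2.INTER_CUBIC)
cv2.imwrite("pics/ss.png",np.hstack([sc,sd]))
t=cv2.resize(a[165:240,235:375],None,fx=5,fy=5,interpolation=cv2.INTER_CUBIC); cv2.imwrite("pics/tr.png",t)
print(plane("wrist",(275,180),.1,S0),plane("scene",(194,190),.1),plane("side",(196,195),.1))
E
```

```text
[0.64160289 0.00294363 0.1       ] [0.62883241 0.01037554 0.1       ] [0.63436349 0.00528649 0.1       ]
```

View pics/wz.png

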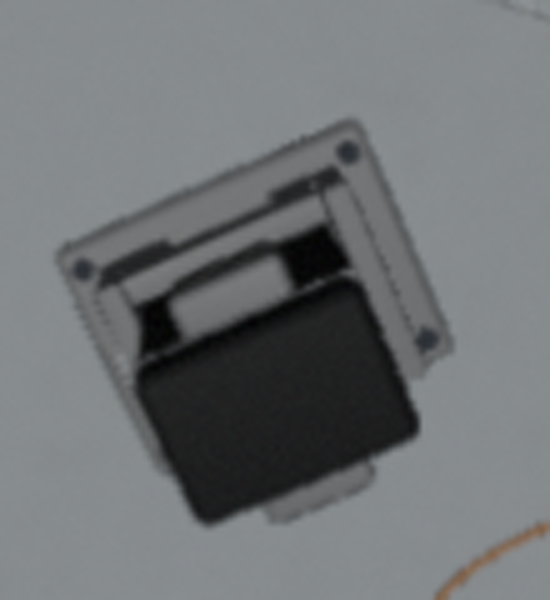

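View pics/ss.png

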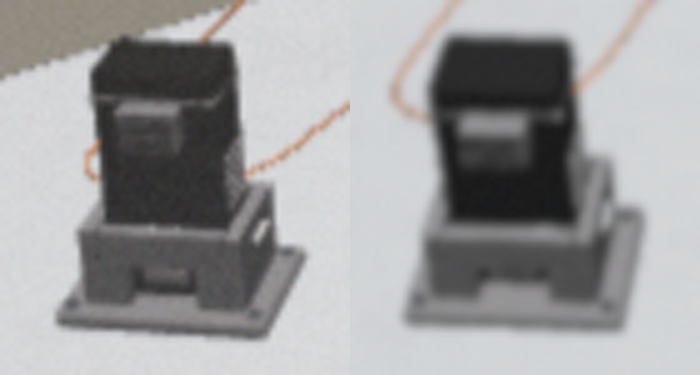

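Run:
```python
from h import *
w=cv2.imread("pics/wrist0.png"); g=w.max(2)
m=((g<45)).astype(np.uint8)[130:215,235:312]
m=cv2.morphologyEx(m,cv2.MORPH_OPEN,np.ones((9,9),np.uint8))
cs,_=cv2.findContours(m,0,2); c=max(cs,key=cv2.contourArea)
r=cv2.minAreaRect(c+np.array([235,130])); print(r)
# line-fit quad
bp=cv2.boxPoints(r); print(bp)
for z in(.09,.103,.115):
    P=np.array([plane("wrist",p,z,S0) for p in bp]); e=np.diff(np.vstack([P,P[:1]]),axis=0)
    print(z,P[:,:2].round(4).tolist(),P.mean(0).round(4),np.linalg.norm(e,axis=1).round(4),np.degrees(np.arctan2(e[:,1],e[:,0])).round(1))
    print(" scene",[proj("scene",p).round(1).tolist() for p in P]," side",[proj("side",p).round(1).tolist() for p in P])
```

```text
((274.52886962890625, 179.52528381347656), (35.39730453491211, 49.151493072509766), 67.83365631103516)
[[245.09181 172.40704]
 [290.61063 153.86234]
 [303.96594 186.64352]
 [258.4471  205.18823]]
0.09 [[0.6127, 0.0078], [0.657, 0.0265], [0.6715, -0.0068], [0.6259, -0.0266]] [6.418e-01 2.000e-04 9.000e-02] [0.048  0.0363 0.0497 0.0368] [  22.9  -66.4 -156.5  110.9]
 scene [[202.0, 196.3], [177.3, 194.8], [183.8, 187.2], [208.5, 188.5]]  side [[205.8, 203.6], [179.3, 202.4], [183.9, 190.2], [210.4, 191.1]]
0.103 [[0.6133, 0.0112], [0.6555, 0.029], [0.6694, -0.0027], [0.6258, -0.0216]] [0.641 0.004 0.103] [0.0458 0.0346 0.0474 0.0351] [  22.9  -66.4 -156.5  110.9]
 scene [[200.0, 190.4], [176.2, 189.0], [182.5, 181.9], [206.3, 183.1]]  side [[203.8, 198.8], [178.2, 197.7], [182.6, 186.0], [208.2, 186.9]]
0.115 [[0.6138, 0.0144], [0.6541, 0.0314], [0.6674, 0.0011], [0.6258, -0.017]] [0.6403 0.0075 0.115 ] [0.0438 0.0331 0.0453 0.0336] [  22.9  -66.4 -156.5  110.9]
 scene [[198.1, 184.8], [175.2, 183.6], [181.3, 176.9], [204.3, 178.0]]  side [[201.8, 194.3], [177.0, 193.2], [181.4, 182.0], [206.2, 182.9]]
```

View pics/tr.png

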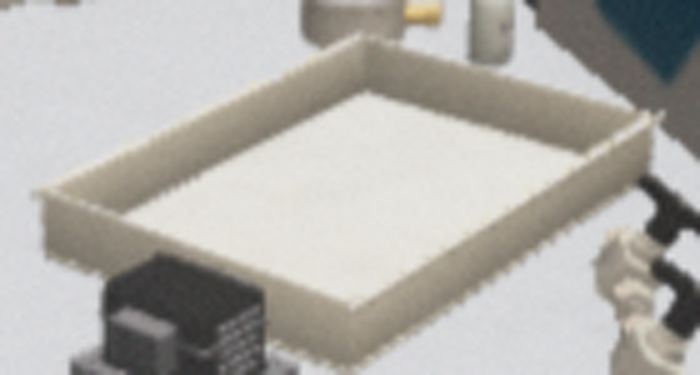

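Run:
```python
from h import *
out=[]
for n,(x,y) in (("scene",(170,175)),("side",(172,182))):
    a=cv2.imread(f"pics/{n}0.png")[y:y+50,x:x+48].astype(float)
    a=np.clip(a*2.2,0,255)**1.0
    a=(255*(a/255)**.6).astype(np.uint8)
    out.append(cv2.resize(a,None,fx=8,fy=8,interpolation=cv2.INTER_NEAREST))
cv2.imwrite("pics/zz.png",np.hstack(out))
```

```text
(no output)
```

View pics/zz.png

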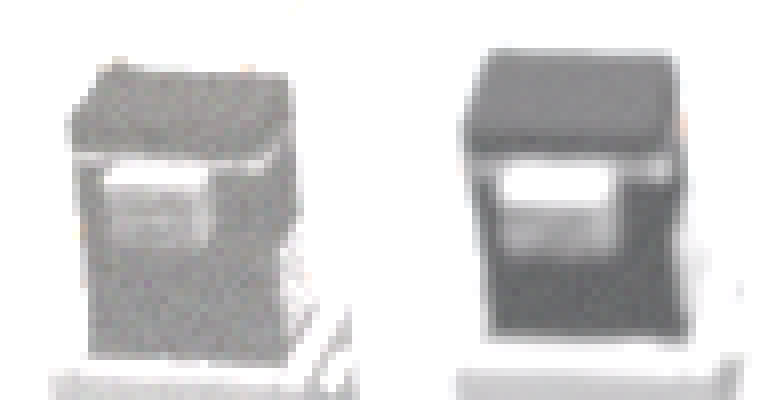

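Run:
```python
from h import *
W=[(245.1,172.4),(290.6,153.9),(304,186.6),(258.4,205.2)]
Sc=[(203,191),(179,190),(183.75,183.1),(206,184.4)]
Sd=[(207.5,198.5),(182.5,198),(185,188.5),(208,188.9)]
X=[]
for a,b,c in zip(W,Sc,Sd):
    x,e=tri([("wrist",a,S0),("scene",b),("side",c)]); X.append(x); print(x.round(4),np.round(e,4), tri([("wrist",a,S0),("scene",b)])[0].round(4),tri([("wrist",a,S0),("side",c)])[0].round(4))
print(np.mean(X,0))
# tray rim outer corners, scene
a=cv2.imread("pics/scene0.png")
T=[(40,192),(365,35),(655,112),(352,308)]
for u,v in T:
    p=(235+u/5,165+v/5); print(p,plane("scene",p,.032).round(4))
b=cv2.imread("pics/side0.png"); cv2.imwrite("pics/trs.png",cv2.resize(b[140:240,235:375],None,fx=5,fy=5,interpolation=cv2.INTER_CUBIC))
# wrist tray corners
w=cv2.imread("pics/wrist0.png"); cv2.imwrite("pics/trw.png",cv2.resize(w[210:350,110:260],None,fx=4,fy=4,interpolation=cv2.INTER_CUBIC))
```

```text
[0.6108 0.0077 0.1007] [0.0037 0.0012 0.0025] [0.6116 0.0086 0.1003] [0.6111 0.0082 0.1008]
[0.653  0.0256 0.1001] [0.0039 0.0007 0.0032] [0.6543 0.0267 0.1   ] [0.6533 0.0258 0.0998]
[ 0.6686 -0.0049  0.0982] [0.0017 0.0016 0.0025] [ 0.6693 -0.0044  0.0998] [ 0.6699 -0.0066  0.094 ]
[ 0.6263 -0.0217  0.0997] [0.0012 0.0007 0.0012] [ 0.6263 -0.022   0.1004] [ 0.6264 -0.0226  0.0982]
[0.63968657 0.00168523 0.09966434]
(243.0, 203.4) [ 0.6035 -0.1052  0.032 ]
(308.0, 172.0) [ 0.5719 -0.3342  0.032 ]
(366.0, 187.4) [ 0.4163 -0.3146  0.032 ]
(305.4, 226.6) [ 0.4446 -0.0825  0.032 ]
```

View pics/trs.png

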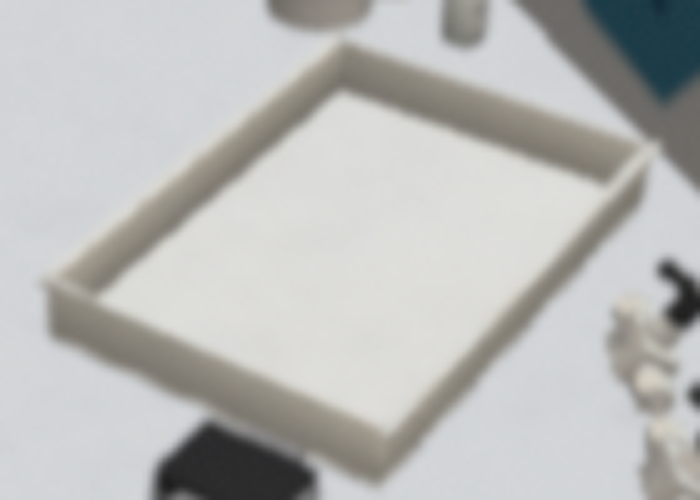

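View pics/trw.png

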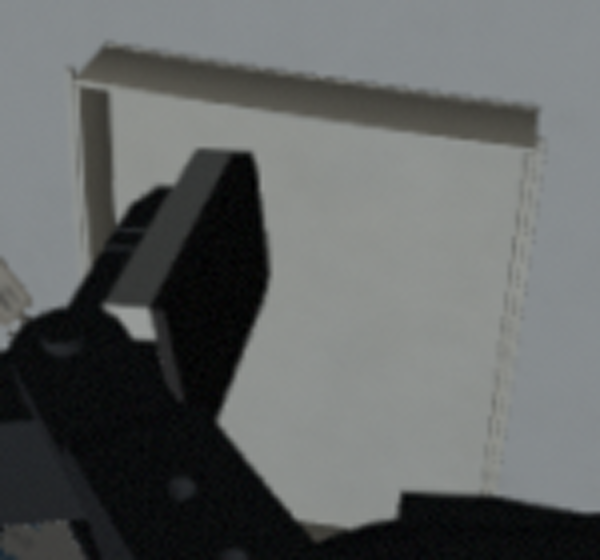

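>>> apply_moves([
  {"linear":[0.003,0.015,0.02],"delta_rot":[0,0,67.2],"fingers":0},
  {"linear":[0.003,0.015,0.02],"delta_rot":[0,0,67.2],"fingers":0},
  {"linear":[0.003,0.015,0.02],"delta_rot":[0,0,67.2],"fingers":0},
  {"linear":[0.003,0.015,0.02],"delta_rot":[0,0,67.2],"fingers":0},
  {"linear":[0.003,0.015,0.02],"delta_rot":[0,0,67.2],"fingers":0},
  {"linear":[0.003,0.015,0.02],"delta_rot":[0,0,67.2],"fingers":0},
  {"linear":[0.003,0.015,0.02],"delta_rot":[0,0,67.2],"fingers":0},
  {"linear":[0.003,0.015,0.02],"delta_rot":[0,0,67.2],"fingers":0},
])

```text
time: 0.95
tool_pos: [0.6397, 0.003, 0.2107]
tool_rot: [-0.0, 0.981, 0.195, -0.0]
contact_force: [-0.2, 0.1, 1.6]
gripper_width: 0.998
```

```bash
cat > w.py <<'E'
import sys,json
from h import *
n=sys.argv[1]
s=state(); im=eyes.grab_frame("wrist")[:,:,::-1]; cv2.imwrite(f"pics/{n}.png",im)
s={k:(v.tolist() if hasattr(v,"tolist") else v) for k,v in s.items()}
json.dump(s,open(f"{n}.json","w"))
print(s["time"],np.round(s["tool_pos"],4),np.round(s["contact_force"],2),s["gripper_width"])
M=q(s["tool_rot"]); print(np.degrees(np.arctan2(M[1],M[0])).round(2)[:2], M[:,2].round(4))
E
python3 w.py w1
```

```text
0.95 [0.6397 0.003  0.2107] [-0.16  0.06  1.58] 0.9979880160977553
[ 22.49 -67.51] [-1.e-03  1.e-04 -1.e+00]
```

View pics/w1.png

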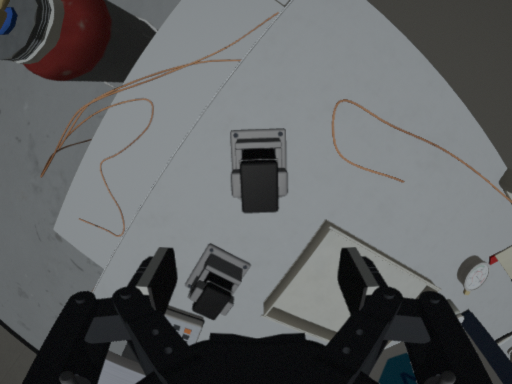

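```bash
cat > top.py <<'E'
import sys,json
from h import *
n=sys.argv[1]; x0,y0,x1,y1=map(int,sys.argv[2:6]); th=int(sys.argv[6]) if len(sys.argv)>6 else 45
s=json.load(open(n+".json")); w=cv2.imread(f"pics/{n}.png"); g=w.max(2)
m=(g<th).astype(np.uint8)[y0:y1,x0:x1]
m=cv2.morphologyEx(m,cv2.MORPH_OPEN,np.ones((15,15),np.uint8))
cs,_=cv2.findContours(m,0,2); c=max(cs,key=cv2.contourArea)+np.array([x0,y0]); r=cv2.minAreaRect(c); print(r)
bp=cv2.boxPoints(r)
for z in (.095,.1,.103,.108):
    P=np.array([plane("wrist",p,z,s) for p in bp]); e=np.diff(np.vstack([P,P[:1]]),axis=0)
    L=q(s["tool_rot"]).T@(P.mean(0)-np.array(s["tool_pos"]))
    print(z,P.mean(0).round(4),"tool",L.round(4),np.linalg.norm(e,axis=1).round(4),np.degrees(np.arctan2(e[:,1],e[:,0])).round(1))
cv2.imwrite(f"pics/{n}z.png",cv2.resize(w[y0:y1,x0:x1],None,fx=5,fy=5,interpolation=cv2.INTER_CUBIC))
E
python3 top.py w1 215 120 305 220
python3 - <<'E'
from h import *
# tray
Sc=[(243,203.4),(308,172),(366,187.4),(305.4,226.6)]
Sd=[(235+45/5,140+283/5),(235+342/5,140+8),(235+655/5,140+148/5),(235+388/5,140+430/5)]
X=[]
for a,b in zip(Sc,Sd):
    x,e=tri([("scene",a),("side",b)]); X.append(x); print(x.round(4),np.round(e,4), plane("scene",a,.032).round(4),plane("side",b,.032).round(4))
print(np.mean(X,0))
E
```

```text
((259.0, 185.5), (51.0, 36.0), 90.0)
0.095 [0.6417 0.0018 0.095 ] tool [0.0015 0.002  0.1157] [0.0319 0.0487 0.0337 0.0487] [ -67.5 -156.4  112.5   21.5]
0.1 [0.6431 0.0024 0.1   ] tool [0.003  0.0019 0.1107] [0.0313 0.0478 0.0331 0.0477] [ -67.5 -156.4  112.5   21.5]
0.103 [0.644  0.0028 0.103 ] tool [0.004  0.0019 0.1077] [0.0309 0.0472 0.0327 0.0472] [ -67.5 -156.4  112.5   21.5]
0.108 [0.6454 0.0034 0.108 ] tool [0.0055 0.0019 0.1027] [0.0303 0.0463 0.032  0.0462] [ -67.5 -156.4  112.5   21.5]
[ 0.6003 -0.1012  0.0344] [0.0002 0.0002] [ 0.6035 -0.1052  0.032 ] [ 0.6019 -0.1041  0.032 ]
[ 0.5674 -0.3245  0.0359] [0.0005 0.0005] [ 0.5719 -0.3342  0.032 ] [ 0.5701 -0.3298  0.032 ]
[ 0.4094 -0.295   0.0408] [0.0001 0.0001] [ 0.4163 -0.3146  0.032 ] [ 0.4121 -0.308   0.032 ]
[ 0.445  -0.0849  0.0312] [0.0008 0.0008] [ 0.4446 -0.0825  0.032 ] [ 0.4441 -0.0848  0.032 ]
[ 0.50551658 -0.20139826  0.03556087]
```

View pics/w1z.png

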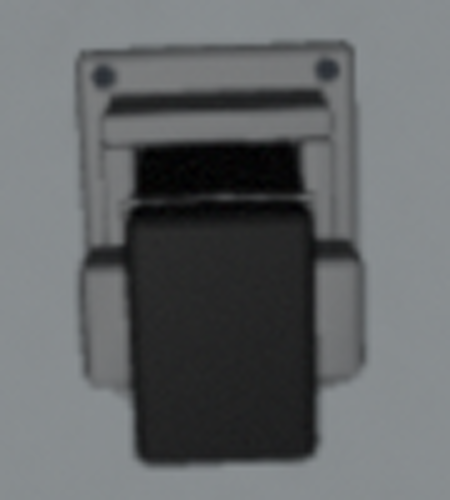

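Run:
```python
from h import *
import json
s=json.load(open("w1.json")); w=cv2.imread("pics/w1.png"); g=w.max(2).astype(int)
Rt=q(s["tool_rot"])
# screws
def scr(x,y,r=4):
    p=255-g[y-r:y+r+1,x-r:x+r+1].astype(float); p-=np.median(p); p[p<30]=0
    yy,xx=np.mgrid[-r:r+1,-r:r+1]; return (x+(p*xx).sum()/p.sum(),y+(p*yy).sum()/p.sum())
a=scr(236,135);b=scr(280,134);print(a,b)
d=plane("wrist",b,.006,s)-plane("wrist",a,.006,s); print(np.linalg.norm(d),np.degrees(np.arctan2(d[1],d[0])), "tool mid",(Rt.T@((plane("wrist",a,.006,s)+plane("wrist",b,.006,s))/2-np.array(s["tool_pos"]))).round(4))
# top side edges: per row subpixel crossing
for z,nm in((.103,"top"),):
  L=[];Rr=[]
  for y in range(166,208):
    row=g[y,225:300]; dark=np.where(row<50)[0]
    row2=row
    l=min(dark[(dark>15)&(dark<60)]);r=max(dark[(dark>15)&(dark<60)])
    t=60
    fl=l-1+(row[l-1]-t)/(row[l-1]-row[l]); fr=r+(t-row[r])/(row[r+1]-row[r])
    L.append((225+fl,y));Rr.append((225+fr,y))
  out=[]
  for E in(L,Rr):
    P=np.array([plane("wrist",p,z,s) for p in E]); v=cv2.fitLine(P[:,:2].astype(np.float32),cv2.DIST_HUBER,0,1e-4,1e-4).ravel(); ang=np.degrees(np.arctan2(v[1],v[0])); out.append(v)
    t=(P-np.array(s["tool_pos"]))@Rt; print(nm,(ang+90)%180-90,"tool y",np.median(t[:,1]).round(4),np.polyfit(t[:,0],t[:,1],1))
# symmetric axis of the gripper
mask=(g<40).astype(np.uint8); sub=mask[245:345,:]
best=[]
for c2 in range(500,532):
    idx=np.arange(512); j=c2-idx; ok=(j>=0)&(j<512)&(np.abs(idx-c2/2)>60)&(np.abs(idx-c2/2)<200)
    best.append(((sub[:,idx[ok]]!=sub[:,j[ok]]).mean(),c2/2))
print(sorted(best)[:4])
```

```text
(np.float64(236.11111111111111), np.float64(135.97222222222223)) (np.float64(279.1320450885668), np.float64(134.61191626409018))
0.050410325619043496 -65.67361929016307 tool mid [0.0362 0.0009 0.2047]
top 24.849594 tool y -0.0143 [-0.0846407  -0.01438618]
top 23.74968 tool y 0.0184 [0.04483433 0.01867979]
[(np.float64(0.02093525179856115), 257.0), (np.float64(0.039), 256.5), (np.float64(0.043), 257.5), (np.float64(0.06316546762589928), 256.0)]
```

>>> apply_moves([
  {"linear":[0.0015,0.0019,0.02],"delta_rot":[0,0,-1.8],"fingers":60},
  {"linear":[0.0015,0.0019,0.04],"delta_rot":[0,0,-1.8],"fingers":60},
  {"linear":[0.0015,0.0019,0.06],"delta_rot":[0,0,-1.8],"fingers":60},
  {"linear":[0.0015,0.0019,0.08],"delta_rot":[0,0,-1.8],"fingers":60},
  {"linear":[0.0015,0.0019,0.09],"delta_rot":[0,0,-1.8],"fingers":60},
  {"linear":[0.0015,0.0019,0.09],"delta_rot":[0,0,-1.8],"fingers":60},
  {"linear":[0.0015,0.0019,0.09],"delta_rot":[0,0,-1.8],"fingers":60},
  {"linear":[0.0015,0.0019,0.09],"delta_rot":[0,0,-1.8],"fingers":60},
])

```text
time: 1.8
tool_pos: [0.6431, 0.0017, 0.123]
tool_rot: [0.0, 0.977, 0.213, 0.001]
contact_force: [0.1, -0.0, 0.7]
gripper_width: 0.764
```

```bash
python3 w.py w2;python3 top.py w2 190 140 330 300
```

```text
1.8 [0.6431 0.0017 0.123 ] [ 0.08 -0.03  0.73] 0.7641543916923567
[ 24.63 -65.38] [ 2.5e-03 -3.0e-04 -1.0e+00]
((256.0, 230.5), (71.0, 54.0), 90.0)
0.095 [0.6411 0.0013 0.095 ] tool [-0.0021 -0.0005  0.028 ] [0.0328 0.0507 0.0364 0.0507] [ -65.4 -153.4  114.6   22.5]
0.1 [0.6433 0.0023 0.1   ] tool [ 0.0004 -0.0005  0.023 ] [0.0318 0.0492 0.0354 0.0492] [ -65.4 -153.4  114.6   22.5]
0.103 [0.6446 0.003  0.103 ] tool [ 0.0019 -0.0005  0.02  ] [0.0312 0.0483 0.0347 0.0483] [ -65.4 -153.4  114.6   22.5]
0.108 [0.6469 0.004  0.108 ] tool [ 0.0044 -0.0005  0.015 ] [0.0303 0.0468 0.0337 0.0468] [ -65.4 -153.4  114.6   22.5]
```

View pics/w2.png

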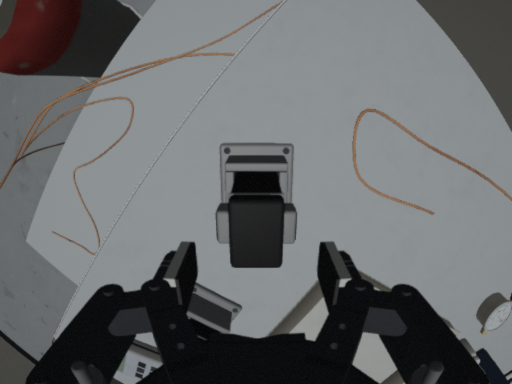

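```bash
python3 - <<'E'
from h import *
import json
s1=json.load(open("w1.json"));s2=json.load(open("w2.json"))
print(tri([("wrist",(259.5,185.7),s1),("wrist",(256,230.5),s2)]))
print(tri([("wrist",(259.5,185.7),s1),("wrist",(256,230.5),s2),("wrist",(274.5,179.5),S0)]))
print(tri([("wrist",(259.5,185.7),s1),("wrist",(256,230.5),s2),("wrist",(274.5,179.5),S0),("scene",(192.9,187.1)),("side",(195.75,193.5))]))
E
python3 - <<'E'
import cv2
w=cv2.imread("pics/w2.png"); cv2.imwrite("pics/w2zz.png",cv2.resize(w[135:300,185:335],None,fx=3.6,fy=3.6,interpolation=cv2.INTER_CUBIC))
E
```

```text
(array([0.64164811, 0.00142583, 0.0929982 ]), [np.float64(0.00015701763195558066), np.float64(0.00015701763195548365)])
(array([0.64140812, 0.00138792, 0.09227611]), [np.float64(0.00022059329833975638), np.float64(0.00013965182295473506), np.float64(0.00015891396863601217)])
(array([0.6415274 , 0.00122049, 0.09748677]), [np.float64(0.0015237721586421793), np.float64(0.0021453691067392444), np.float64(0.0017987569967969532), np.float64(0.0023551902619204147), np.float64(0.0028326980543792596)])
```

View pics/w2zz.png

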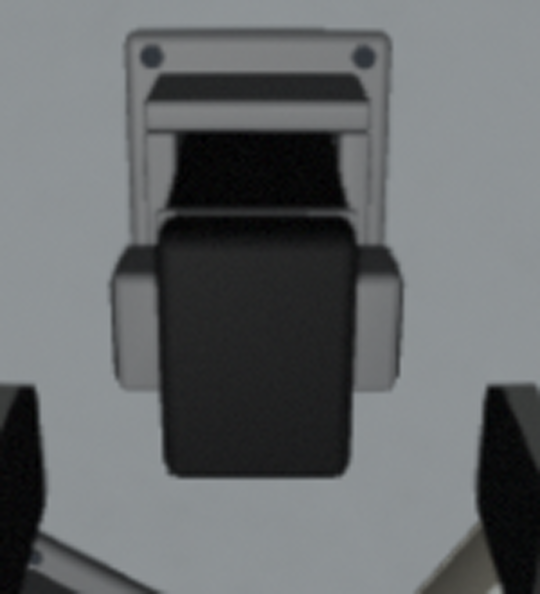

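>>> apply_moves([
  {"linear":[-0.0005,-0.0004,0.01],"delta_rot":[0,0,0],"fingers":60},
  {"linear":[-0.0005,-0.0004,0.025],"delta_rot":[0,0,0],"fingers":60},
  {"linear":[-0.0005,-0.0004,0.04],"delta_rot":[0,0,0],"fingers":60},
  {"linear":[-0.0005,-0.0004,0.052],"delta_rot":[0,0,0],"fingers":60},
  {"linear":[-0.0005,-0.0004,0.06],"delta_rot":[0,0,0],"fingers":60},
  {"linear":[-0.0005,-0.0004,0.06],"delta_rot":[0,0,0],"fingers":60},
  {"linear":[-0.0005,-0.0004,0.06],"delta_rot":[0,0,0],"fingers":60},
  {"linear":[-0.0005,-0.0004,0.06],"delta_rot":[0,0,0],"fingers":60},
])

```text
time: 2.65
tool_pos: [0.6422, 0.0019, 0.0622]
tool_rot: [0.0, 0.977, 0.213, 0.001]
contact_force: [0.9, -0.2, -0.2]
gripper_width: 0.766
```

```bash
python3 w.py w3
python3 - <<'E'
import cv2,numpy as np
from h import *
w=cv2.imread("pics/w3.png"); 
a=cv2.resize(w[180:384,150:360],None,fx=2.8,fy=2.8,interpolation=cv2.INTER_CUBIC); cv2.imwrite("pics/w3z.png",a)
E
```

```text
2.65 [0.6422 0.0019 0.0622] [ 0.94 -0.24 -0.15] 0.766263197966312
[ 24.6 -65.4] [ 1.6e-03 -1.0e-04 -1.0e+00]
```

View pics/w3z.png

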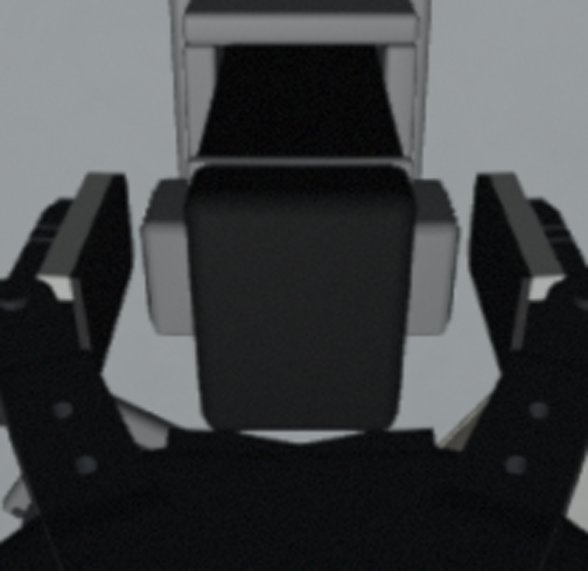

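>>> apply_moves([
  {"linear":[0,0,0],"delta_rot":[0,0,0],"fingers":90},
  {"linear":[0,0,0],"delta_rot":[0,0,0],"fingers":110},
  {"linear":[0,0,0],"delta_rot":[0,0,0],"fingers":125},
  {"linear":[0,0,0],"delta_rot":[0,0,0],"fingers":140},
  {"linear":[0,0,0],"delta_rot":[0,0,0],"fingers":155},
  {"linear":[0,0,0],"delta_rot":[0,0,0],"fingers":170},
  {"linear":[0,0,0],"delta_rot":[0,0,0],"fingers":170},
  {"linear":[0,0,0],"delta_rot":[0,0,0],"fingers":170},
])

```text
time: 3.5
tool_pos: [0.6425, 0.002, 0.0634]
tool_rot: [0.0, 0.977, 0.213, 0.001]
contact_force: [-2.7, -0.4, 8.0]
gripper_width: 0.394
```

```bash
python3 w.py w4
python3 - <<'E'
import cv2,numpy as np
from h import *
w=cv2.imread("pics/w4.png"); 
a=cv2.resize(w[180:384,150:360],None,fx=2.8,fy=2.8,interpolation=cv2.INTER_CUBIC); cv2.imwrite("pics/w4z.png",a)
E
```

```text
3.5 [0.6425 0.002  0.0634] [-2.74 -0.38  8.01] 0.39427701563574163
[ 24.6 -65.4] [ 2.1e-03 -1.0e-04 -1.0e+00]
```

View pics/w4z.png

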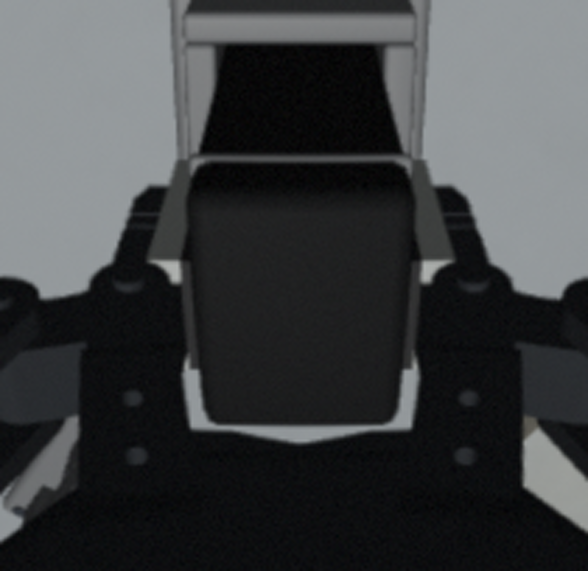

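>>> apply_moves([
  {"linear":[0,0,0],"delta_rot":[0,0,0],"fingers":190},
  {"linear":[0,0,-0.001],"delta_rot":[0,0,0],"fingers":190},
  {"linear":[0,0,-0.002],"delta_rot":[0,0,0],"fingers":190},
  {"linear":[0,0,-0.003],"delta_rot":[0,0,0],"fingers":190},
  {"linear":[0,0,-0.005],"delta_rot":[0,0,0],"fingers":190},
  {"linear":[0,0,-0.007],"delta_rot":[0,0,0],"fingers":190},
  {"linear":[0,0,-0.009],"delta_rot":[0,0,0],"fingers":190},
  {"linear":[0,0,-0.01],"delta_rot":[0,0,0],"fingers":190},
])

```text
time: 4.35
tool_pos: [0.6413, 0.002, 0.0713]
tool_rot: [-0.0, 0.977, 0.213, -0.0]
contact_force: [0.9, 0.7, -2.4]
gripper_width: 0.392
```

```bash
python3 w.py w5
python3 - <<'E'
import cv2,numpy as np
from h import *
w=cv2.imread("pics/w5.png"); 
a=cv2.resize(w[180:384,150:360],None,fx=2.8,fy=2.8,interpolation=cv2.INTER_CUBIC)
b=cv2.resize(cv2.cvtColor(eyes.grab_frame("scene")[170:250,160:230],4),None,fx=4,fy=4); 
cv2.imwrite("pics/w5z.png",a);cv2.imwrite("pics/s5.png",b)
E
```

```text
4.35 [0.6413 0.002  0.0713] [ 0.85  0.73 -2.42] 0.39161685130249985
[ 24.6 -65.4] [-6.e-04 -0.e+00 -1.e+00]
```

View pics/w5z.png

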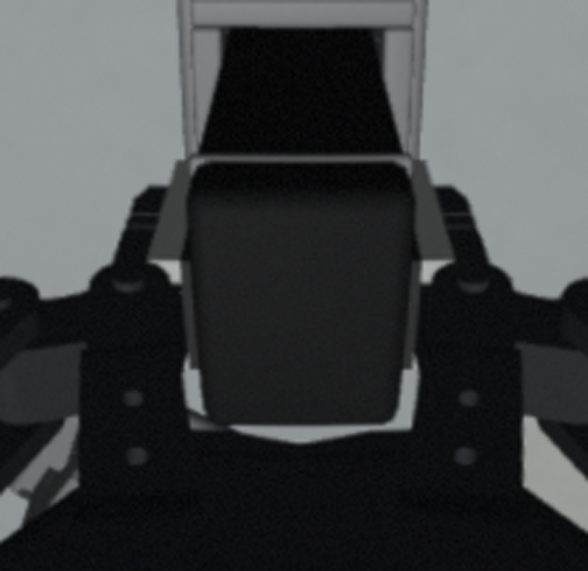

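View pics/s5.png

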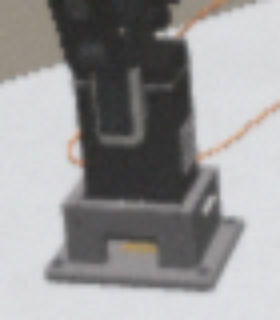

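>>> apply_moves([
  {"linear":[0,0,-0.008],"delta_rot":[0,0,0],"fingers":190},
  {"linear":[0,0,-0.018],"delta_rot":[0,0,0],"fingers":190},
  {"linear":[0,0,-0.03],"delta_rot":[0,0,0],"fingers":190},
  {"linear":[0,0,-0.042],"delta_rot":[0,0,0],"fingers":190},
  {"linear":[0,0,-0.055],"delta_rot":[0,0,0],"fingers":190},
  {"linear":[0,0,-0.067],"delta_rot":[0,0,0],"fingers":190},
  {"linear":[0,0,-0.076],"delta_rot":[0,0,0],"fingers":190},
  {"linear":[0,0,-0.08],"delta_rot":[0,0,0],"fingers":190},
])

```text
time: 5.25
tool_pos: [0.6421, 0.0019, 0.1531]
tool_rot: [0.0, 0.977, 0.213, 0.001]
contact_force: [-0.4, -0.2, -1.3]
gripper_width: 0.395
```

Run:
```python
from h import *
for n in("scene","side"): cv2.imwrite(f"pics/{n}6.png",eyes.grab_frame(n)[:,:,::-1])
s=state(); print(s["tool_pos"],s["contact_force"],s["gripper_width"]); Rt=q(s["tool_rot"])
for t in [(.505,-.205),(.515,-.19)]: print(t,Rt.T@(np.array([*t,.151])-s["tool_pos"]))
```

```text
[0.64180713 0.00192973 0.15217013] [-0.35406794 -0.05106315 -1.77470295] 0.3910978643530592
(0.505, -0.205) [-0.21052979  0.13120052  0.00105122]
(0.515, -0.19) [-0.19519337  0.12172454  0.00105993]
```

View pics/scene6.png

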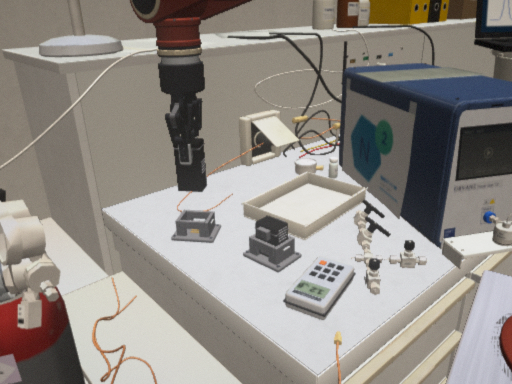

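>>> apply_moves([
  {"linear":[-0.006,0.004,0],"delta_rot":[0,0,0],"fingers":190},
  {"linear":[-0.019,0.012,0],"delta_rot":[0,0,0],"fingers":190},
  {"linear":[-0.036,0.023,0],"delta_rot":[0,0,0],"fingers":190},
  {"linear":[-0.053,0.033,0],"delta_rot":[0,0,0],"fingers":190},
  {"linear":[-0.07,0.044,0],"delta_rot":[0,0,0],"fingers":190},
  {"linear":[-0.087,0.055,0],"delta_rot":[0,0,0],"fingers":190},
  {"linear":[-0.099,0.063,0],"delta_rot":[0,0,0],"fingers":190},
  {"linear":[-0.105,0.066,0],"delta_rot":[0,0,0],"fingers":190},
])

```text
time: 6.15
tool_pos: [0.5723, -0.1035, 0.1512]
tool_rot: [0.0, 0.977, 0.212, -0.0]
contact_force: [-0.6, -0.3, -1.2]
gripper_width: 0.387
```

>>> apply_moves([
  {"linear":[-0.006,0.004,0],"delta_rot":[0,0,0],"fingers":190},
  {"linear":[-0.019,0.012,0],"delta_rot":[0,0,0],"fingers":190},
  {"linear":[-0.036,0.023,0],"delta_rot":[0,0,0],"fingers":190},
  {"linear":[-0.053,0.033,0],"delta_rot":[0,0,0],"fingers":190},
  {"linear":[-0.07,0.044,0],"delta_rot":[0,0,0],"fingers":190},
  {"linear":[-0.087,0.055,0],"delta_rot":[0,0,0],"fingers":190},
  {"linear":[-0.099,0.063,0],"delta_rot":[0,0,0],"fingers":190},
  {"linear":[-0.104,0.066,0],"delta_rot":[0,0,0],"fingers":190},
])

```text
time: 6.95
tool_pos: [0.5058, -0.2061, 0.1513]
tool_rot: [0.0, 0.977, 0.212, -0.0]
contact_force: [0.7, 0.1, -1.2]
gripper_width: 0.394
```

```bash
python3 w.py w7
python3 - <<'E'
from h import *
for n in("scene","side"): cv2.imwrite(f"pics/{n}7.png",eyes.grab_frame(n)[:,:,::-1])
E
```

```text
6.95 [ 0.5058 -0.2061  0.1513] [ 0.73  0.15 -1.2 ] 0.39423589169710926
[ 24.54 -65.46] [ 0.e+00 -1.e-04 -1.e+00]
```

View pics/side7.png

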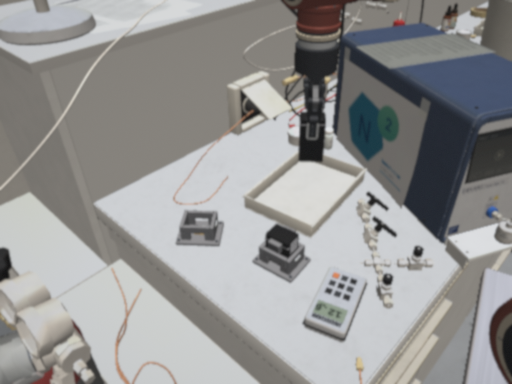

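View pics/w7.png

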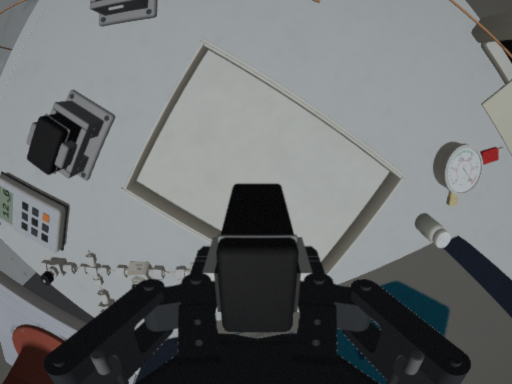

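Run:
```python
from h import *
import json
s=json.load(open("w7.json"))
P=[plane("wrist",p,.032,s) for p in[(206,42),(126,187),(400,178)]]
for p in P: print(p.round(4))
print("centre",((P[1]+P[2])/2).round(4),np.linalg.norm(P[0]-P[1]),np.linalg.norm(P[0]-P[2]))
print("under pack",proj("wrist",np.array(s["tool_pos"])*[1,1,0]+[0,0,.097],s))
# rim points two-view scene/side for the first 2 corners done before
```

```text
[ 0.6071 -0.1116  0.032 ]
[ 0.4522 -0.0888  0.032 ]
[ 0.573  -0.3311  0.032 ]
centre [ 0.5126 -0.21    0.032 ] 0.15659513174369852 0.22217574337965554
under pack [256.80013155 213.75954751]
```

>>> apply_moves([
  {"linear":[0,0,0.008],"delta_rot":[0,0,0],"fingers":190},
  {"linear":[0,0,0.02],"delta_rot":[0,0,0],"fingers":190},
  {"linear":[0,0,0.034],"delta_rot":[0,0,0],"fingers":190},
  {"linear":[0,0,0.048],"delta_rot":[0,0,0],"fingers":190},
  {"linear":[0,0,0.062],"delta_rot":[0,0,0],"fingers":190},
  {"linear":[0,0,0.074],"delta_rot":[0,0,0],"fingers":190},
  {"linear":[0,0,0.082],"delta_rot":[0,0,0],"fingers":190},
  {"linear":[0,0,0.084],"delta_rot":[0,0,0],"fingers":190},
])

```text
time: 7.9
tool_pos: [0.5057, -0.2046, 0.0657]
tool_rot: [-0.001, 0.977, 0.213, -0.001]
contact_force: [-0.4, 0.5, -2.2]
gripper_width: 0.391
```

>>> apply_moves([
  {"linear":[0,0,0.001],"delta_rot":[0,0,0],"fingers":190},
  {"linear":[0,0,0.002],"delta_rot":[0,0,0],"fingers":190},
  {"linear":[0,0,0.003],"delta_rot":[0,0,0],"fingers":190},
  {"linear":[0,0,0.004],"delta_rot":[0,0,0],"fingers":190},
  {"linear":[0,0,0.005],"delta_rot":[0,0,0],"fingers":190},
  {"linear":[0,0,0.006],"delta_rot":[0,0,0],"fingers":190},
  {"linear":[0,0,0.006],"delta_rot":[0,0,0],"fingers":190},
  {"linear":[0,0,0.006],"delta_rot":[0,0,0],"fingers":190},
])

```text
time: 8.7
tool_pos: [0.5064, -0.205, 0.0613]
tool_rot: [-0.0, 0.977, 0.213, -0.0]
contact_force: [-0.7, 0.5, -2.4]
gripper_width: 0.39
```

```bash
python3 w.py w8
python3 - <<'E'
from h import *
a=[cv2.resize(eyes.grab_frame(n)[110:240,240:380,::-1],None,fx=2.8,fy=2.8,interpolation=cv2.INTER_CUBIC) for n in("scene","side")]
cv2.imwrite("pics/f8.png",np.hstack(a))
E
```

```text
8.7 [ 0.5064 -0.205   0.0613] [-0.68  0.5  -2.37] 0.3900358588267019
[ 24.6 -65.4] [-0.  0. -1.]
```

View pics/f8.png

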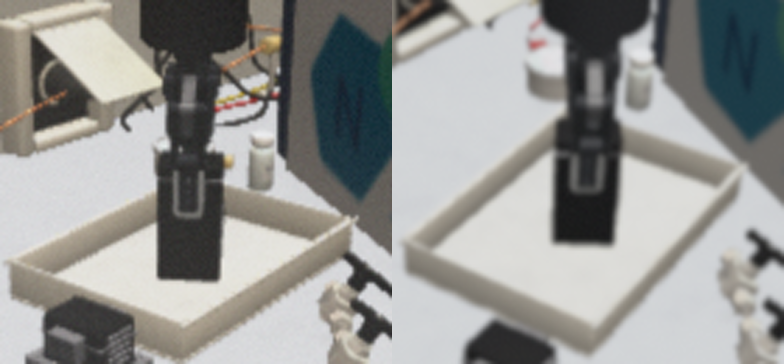

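Pack hangs upright just above the tray floor, about the tray's middle, with no contact yet (force still about the weight). Lowering in 0.5–1 mm steps.

>>> apply_moves([
  {"linear":[0,0,0.0005],"delta_rot":[0,0,0],"fingers":190},
  {"linear":[0,0,0.001],"delta_rot":[0,0,0],"fingers":190},
  {"linear":[0,0,0.0015],"delta_rot":[0,0,0],"fingers":190},
  {"linear":[0,0,0.002],"delta_rot":[0,0,0],"fingers":190},
  {"linear":[0,0,0.0025],"delta_rot":[0,0,0],"fingers":190},
  {"linear":[0,0,0.003],"delta_rot":[0,0,0],"fingers":190},
  {"linear":[0,0,0.003],"delta_rot":[0,0,0],"fingers":190},
  {"linear":[0,0,0.003],"delta_rot":[0,0,0],"fingers":190},
])

```text
time: 9.65
tool_pos: [0.5064, -0.205, 0.0583]
tool_rot: [-0.0, 0.977, 0.213, -0.0]
contact_force: [-0.5, 0.7, -1.4]
gripper_width: 0.391
```

>>> apply_moves([
  {"linear":[0,0,0.0004],"delta_rot":[0,0,0],"fingers":190},
  {"linear":[0,0,0.0008],"delta_rot":[0,0,0],"fingers":190},
  {"linear":[0,0,0.0012],"delta_rot":[0,0,0],"fingers":190},
  {"linear":[0,0,0.0016],"delta_rot":[0,0,0],"fingers":190},
  {"linear":[0,0,0.0016],"delta_rot":[0,0,0],"fingers":190},
  {"linear":[0,0,0.0016],"delta_rot":[0,0,0],"fingers":190},
  {"linear":[0,0,0.0016],"delta_rot":[0,0,0],"fingers":190},
  {"linear":[0,0,0.0016],"delta_rot":[0,0,0],"fingers":190},
])

```text
time: 10.45
tool_pos: [0.5066, -0.2051, 0.058]
tool_rot: [-0.0, 0.977, 0.213, -0.0]
contact_force: [-4.0, 1.3, 7.6]
gripper_width: 0.392
```

>>> apply_moves([
  {"linear":[0,0,0],"delta_rot":[0,0,0],"fingers":155},
  {"linear":[0,0,0.0003],"delta_rot":[0,0,0],"fingers":146},
  {"linear":[0,0,0.0006],"delta_rot":[0,0,0],"fingers":138},
  {"linear":[0,0,0.0009],"delta_rot":[0,0,0],"fingers":130},
  {"linear":[0,0,0.0013],"delta_rot":[0,0,0],"fingers":122},
  {"linear":[0,0,0.0017],"delta_rot":[0,0,0],"fingers":114},
  {"linear":[0,0,0.002],"delta_rot":[0,0,0],"fingers":106},
  {"linear":[0,0,0.002],"delta_rot":[0,0,0],"fingers":98},
])

```text
time: 11.25
tool_pos: [0.506, -0.2047, 0.054]
tool_rot: [-0.0, 0.977, 0.213, -0.0]
contact_force: [0.1, 0.0, -0.2]
gripper_width: 0.617
```

>>> apply_moves([
  {"linear":[0,0,0],"delta_rot":[0,0,0],"fingers":90},
  {"linear":[0,0,0],"delta_rot":[0,0,0],"fingers":80},
  {"linear":[0,0,0],"delta_rot":[0,0,0],"fingers":70},
  {"linear":[0,0,0],"delta_rot":[0,0,0],"fingers":60},
  {"linear":[0,0,0],"delta_rot":[0,0,0],"fingers":50},
  {"linear":[0,0,0],"delta_rot":[0,0,0],"fingers":50},
  {"linear":[0,0,0],"delta_rot":[0,0,0],"fingers":50},
  {"linear":[0,0,0],"delta_rot":[0,0,0],"fingers":50},
])

```text
time: 12.05
tool_pos: [0.5064, -0.205, 0.0547]
tool_rot: [-0.0, 0.977, 0.213, 0.0]
contact_force: [-0.2, -0.4, 0.3]
gripper_width: 0.804
```

```bash
python3 w.py w9
python3 - <<'E'
from h import *
a=[cv2.resize(eyes.grab_frame(n)[110:240,240:380,::-1],None,fx=2.8,fy=2.8,interpolation=cv2.INTER_CUBIC) for n in("scene","side")]
cv2.imwrite("pics/f9.png",np.hstack(a))
E
```

```text
12.05 [ 0.5064 -0.205   0.0547] [-0.17 -0.41  0.25] 0.8035645456001
[ 24.6 -65.4] [ 0.  0. -1.]
```

View pics/f9.png

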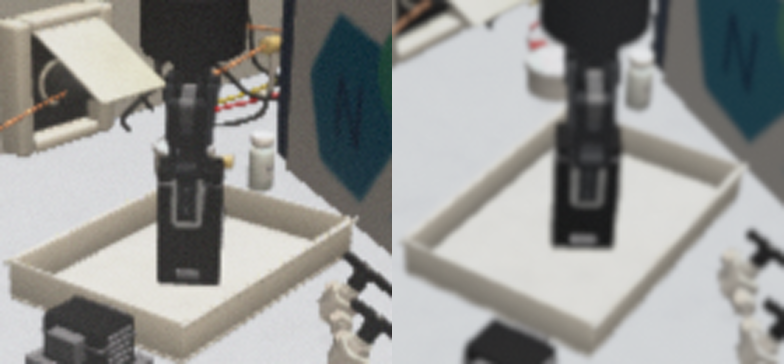

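View pics/w9.png

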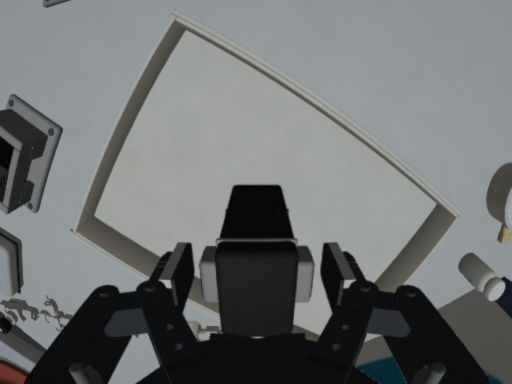

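Pack stands on the floor, buttons out, pads clear by a similar gap on both sides. Retreating straight up.

>>> apply_moves([
  {"linear":[0,0,-0.005],"delta_rot":[0,0,0],"fingers":10},
  {"linear":[0,0,-0.015],"delta_rot":[0,0,0],"fingers":0},
  {"linear":[0,0,-0.03],"delta_rot":[0,0,0],"fingers":0},
  {"linear":[0,0,-0.05],"delta_rot":[0,0,0],"fingers":0},
  {"linear":[0,0,-0.075],"delta_rot":[0,0,0],"fingers":0},
  {"linear":[0,0,-0.1],"delta_rot":[0,0,0],"fingers":0},
  {"linear":[0,0,-0.125],"delta_rot":[0,0,0],"fingers":0},
  {"linear":[0,0,-0.14],"delta_rot":[0,0,0],"fingers":0},
])

```text
time: 13.0
tool_pos: [0.5075, -0.2057, 0.1989]
tool_rot: [0.002, 0.977, 0.213, 0.002]
contact_force: [0.2, 0.1, 0.5]
gripper_width: 1.0
```

>>> apply_moves([
  {"linear":[0,0,-0.01],"delta_rot":[0,0,0],"fingers":0},
  {"linear":[0,0,-0.01],"delta_rot":[0,0,0],"fingers":0},
  {"linear":[0,0,-0.01],"delta_rot":[0,0,0],"fingers":0},
  {"linear":[0,0,-0.01],"delta_rot":[0,0,0],"fingers":0},
  {"linear":[0,0,-0.01],"delta_rot":[0,0,0],"fingers":0},
  {"linear":[0,0,-0.01],"delta_rot":[0,0,0],"fingers":0},
  {"linear":[0,0,-0.01],"delta_rot":[0,0,0],"fingers":0},
  {"linear":[0,0,-0.01],"delta_rot":[0,0,0],"fingers":0},
])

```text
time: 13.8
tool_pos: [0.5063, -0.205, 0.2045]
tool_rot: [-0.0, 0.977, 0.213, -0.0]
contact_force: [-0.8, -0.1, 0.2]
gripper_width: 0.998
```

```bash
python3 w.py w10
python3 - <<'E'
from h import *
cv2.imwrite("pics/f10.png",eyes.grab_frame("scene")[:,:,::-1])
E
```

```text
13.8 [ 0.5063 -0.205   0.2045] [-0.77 -0.14  0.16] 0.9977340896762137
[ 24.6 -65.4] [-3.e-04  2.e-04 -1.e+00]
```

View pics/f10.png

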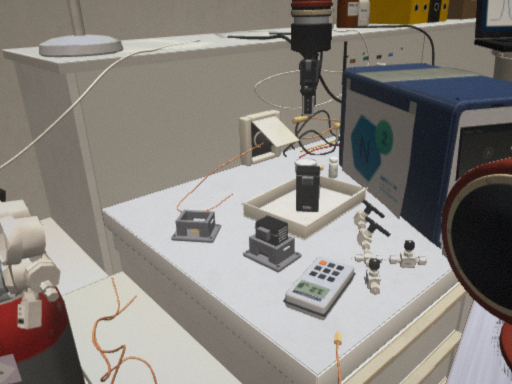

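View pics/w10.png

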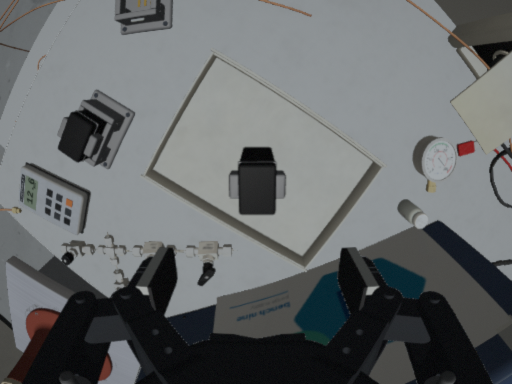

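The scene picture shows the pack standing alone in the tray at about (307,187). The wrist picture shows it at (257,190), inside the tray walls, with the gripper clear above it. Handing in.

```bash
python3 -c "
from plant import state,job_done
print(state()['contact_force']); print(job_done())"
```

```text
[-0.71795664 -0.54275598  1.07318775]
the job is handed in; nothing more can be done
None
```

The tall pack is standing upright on the floor of the parts tray, released, with the gripper open and well above it. I handed the job in at about 14 s.

- **Freeing the pack:** I closed on both side buttons with the jaws centred on the pack. I lifted it straight up 10 mm first, with no sign of the latch holding (wrist force about 2.4 N, roughly the pack's weight), then 80 mm more.
- **Setting down:** I carried it to the middle of the tray and lowered it in steps of about half a millimetre. The wrist force rose to about 8 N at floor contact. I opened the jaws gradually so the pack would not be dragged up and dropped.
- **Last checks:** The final scene and wrist pictures show the pack standing inside the tray, both its buttons back out, its dock empty and the short pack still in its dock. Wrist force was near zero.

**Disagreements:**
- The wrist views alone put the pack's top at about 93 mm, and all the views together at about 98 mm. The text gives 103 mm, so I worked from the text's heights. The floor contact came within about 1 mm of where they put it.
- Estimates of the tray's centre differed by about 8 mm between cameras. The pack was still well clear of all four walls.

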